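Show a flanged cup's four sides to the inspection lamp, then close it on its twin

ROBOT

A 6-joint arm with a two-finger parallel gripper is mounted at the origin on the work surface. World frame = base frame: x ahead of the robot, y to its left, z up, the work surface at z = 0. Lengths are in m, angles in rad, forces in N, time in s.
With the tool pointing down it reaches from about 0.375 to 0.9 m from the base axis. Payload 3.1 kg.
Tool frame: the origin (TCP) lies on the centre line of the jaws, within the pads' length; the fingertips stand 22 mm ahead of it and the grasp point (between the pads) lies 3 mm ahead of it; z points along the fingers, x is the direction in which the jaws open and shut, and the axes are right-handed (so a half turn about z gives the same grasp; the last joint's range is limited). The gripper opens to 87 mm and grips with 3 to 60 N. Pads are 19 mm wide; open, the fingers measure 117 mm over their backs; the gripper's body (75 mm by 190 mm) begins 51 mm behind the grasp point.
Start: joints at [-0.178, 0.527, 1.433, -0, 1.181, -0.178], TCP at [0.625, 0, 0.245] pointing down, gripper open.
Joint ranges: [-3.08, 3.08], [-0.75, 2.2], [0.22, 2.44], [-1.43, 4.57], [0, 2.65], [-2.85, 2.85]. Speed limits (rad/s): [2.79, 2.79, 3.14, 3.14, 3.14, 3.14].

INTERFACE

Orientations are given as a unit quaternion [x, y, z, w].
In Python, from rig import robot, camera, order gives the robot as it stands.
- The arm moves only by the shell command python3 -m pendant 'ROWS' [OPENING] [FORCE]. ROWS is JSON, a list of rows, each a list of 2 entries, a list of its own where there are three numbers: the shift along the tool's x, y, z in mm, then the turn about the tool's z in degrees. A call has 1 to 8 rows; each row shifts and turns the commanded pose from where the row before left it, along the tool's axes as they then stand; what a row does not reach is not made up. A row lasts 1/8 s, in which the tool goes at most 62.5 mm and 10.7 degrees, less where a joint would pass 70% of its speed; a pose out of reach is approached as far as the arm can. A call with a gripper value outside its range is refused whole. OPENING is the finger opening in mm, from 0 to 87, set as the call begins (- or left out, the last holds). The fingers move at their own pace and stop on an object; FORCE is the grip in N (left out, the last holds). Time passes only in rows, so rows that do not move let the fingers close. It gives the time, the measured TCP pose, the force and the opening at its end, in the units of the state.
- robot.get_obs(): the state, without advancing time (a new reading comes with each control period).
- camera(name): name is "scene" or "side" or "wrist"; returns a dict with "pixels" (420x560x3 uint8, blue, green, red), "mtx" (3x3 intrinsics, pixels), "R" (3x3) and "t" (3): a world point X has camera coordinates R X + t. Camera axes: x right, y down, z forward; pixel columns grow to the right and rows downward; lengths in m; the calibration is good to about 2 mm. A picture is of the moment at which its call begins. There is no depth.
- order.hand_in(): hands the job in, once; it reports no verdict.
The state is a dict: "time": time; "q": joint angles; "joint_velocities": joint speeds; "joint_torque": joint torques, N m; "position": TCP position; "tool_rot": TCP orientation; "ft_force": force on the tool from outside, world axes, zero at the start; "moment": the same for the moment, N m; "grip_width": finger opening in m.
Only numpy, scipy, OpenCV 4.12 (cv2) and the standard library are available. Lean on these libraries where they do the work, as an engineer would, in place of code of your own. Each camera call takes 0.05 s, during which the arm holds its last target. There are 200 camera calls.

TASK

Switch on the inspection lamp by pushing its lever all the way over, then turn the turntable by pushing its posts, without touching the cup on it, until each of the cup's four sides in turn has squarely faced the lamp, standing still there for about a second each time. Then lift the cup off and set it, still mouth-down, on its twin that stands mouth-up on the bench, rim on rim, centred and with the square flanges lined up, and let go. Leave the twin where it is, the lamp on and everything else undisturbed.

Things in the scene. Friction and masses are not known exactly. Their poses are not given: they have to be found in the camera images.
- lamp (a point): centre of the lamp's dark upright window, 70 mm above the bench. The lamp is an aluminium box 162 mm long, 54 mm deep, its top 119 mm above the bench, fixed on the grey base plate (300 x 340 x 12 mm) together with turntable and switch. Axes: x along the window, y straight out of the lamp's back (the lamp shines along -y, at the turntable's axis, which is 158 mm away at x = 0), z up. Plate, lamp, turntable and switch move and turn as one from start to start.
- turntable_top (a point): centre of the turntable's upper face (on its vertical axis), 36 mm above the bench; its axes turn with the turntable. The turntable is an aluminium disc 210 mm across with a black rubber middle 144 mm across; four upright steel posts, 12 mm thick, stand on it 92 mm from the axis, at 45, 135, 225 and 315 degrees from this point's x axis; their tops are 105 mm above the bench. The cup stands in the middle, held only by friction.
- turntable (a joint): angle of the turntable, rad, growing counterclockwise seen from above; it has stops at 0 and 6.28 and starts between 0 and 0.5, so the sides are shown by turning counterclockwise: the first side needs 0.3 to 0.8 rad from the start, each further one a quarter turn more. It turns with light friction (about 1.3 N at a post) and stays where it is left.
- cup_mid (a point): centre of the cup to be shown, half-way up. A plain aluminium square vessel standing mouth-down on the turntable: flat-sided body 56 x 56 mm, closed at the top, 70 mm tall in all, with a square flat flange 84 x 84 mm, 6 mm thick, round its mouth at the bottom (mouth opening 48 x 48 mm). This point is 35 mm above the flange's face. x and y are square to its flat sides, z up. About 0.28 kg. A side faces the lamp squarely when the cup's x or y axis is parallel to the lamp's x.
- twin_mid (a point): centre of the twin cup, half-way up: the same vessel (84 x 84 mm flange, 70 mm tall, flange's face at the top, 35 mm above this point) standing mouth-up on the bench, loose. x and y are square to its flat sides. When the cup is stacked on it the two centres are 70 mm apart.
- switch (a joint): lamp lever, rad: off between 0 and 0.25, fully on at 1.0 (stop). It tips about a level axis parallel to the lamp's y, on switching on its free end moves along the lamp's +x, takes about 1 N, and stays where it is left.
- switch_tip (a point): centre of the black ball (26 mm across) at the lever's free end; about 104 mm above the bench when off. The lever is 80 mm long, pivoted 34 mm above the bench on a grey block 70 x 50 x 25 mm on the base plate, its pivot 135 mm from the lamp point along the lamp's -x and 22 mm along its +y. The ball moves about 70 mm, over an arc whose top is 114 mm above the bench.
- washbottle: white wash bottle, 64 mm across, 178 mm tall with a blue cap and a thin bent spout; origin at the centre of its underside; bystander
- beaker: clear glass round beaker, 72 mm across, 88 mm tall, mouth up; origin at the centre of its underside; bystander
- flask: greenish conical glass flask, 76 mm across, 110 mm tall; origin at the centre of its underside; bystander
- torch: black hand torch lying down, 120 mm long, 36 mm across; origin under its middle; bystander
- vialbox: low green plastic box with compartments, 110 x 70 x 30 mm; origin at the centre of its underside; bystander
- dish: low glass dish, 100 mm across, 20 mm tall; origin at the centre of its underside; bystander
Things that resemble listed ones, but are neither listed nor needed, are in the scene too. Leave any blue look-alike of the part that bears twin_mid alone.

How it is judged:
On the way, in this order (a step that is already met when the one before it is completed fails the run):
1. the lamp's lever is pushed fully on (value of joint switch above 0.85 rad), for 0.2 s.
2. the cup's first side squarely faces the lamp (within 0.17 rad) and stands still for 0.5 s, lamp on, cup in the middle of the turntable (angle between the x axis of cup_mid and the x axis of lamp, either way round below 0.17 rad and value of joint turntable between 0.1 and 1.6 rad and velocity of joint turntable between -0.08 and 0.08 rad/s and value of joint switch above 0.8 rad and horizontal distance between cup_mid and turntable_top below 0.02 m and z of cup_mid in the frame of turntable_top below 0.045 m and angle between cup_mid's own z axis and vertical below 0.1 rad), for 0.5 s.
3. the cup's second side squarely faces the lamp (within 0.17 rad) and stands still for 0.5 s, lamp on, cup in the middle of the turntable (angle between the y axis of cup_mid and the x axis of lamp, either way round below 0.17 rad and value of joint turntable between 1.7 and 3.15 rad and velocity of joint turntable between -0.08 and 0.08 rad/s and value of joint switch above 0.8 rad and horizontal distance between cup_mid and turntable_top below 0.02 m and z of cup_mid in the frame of turntable_top below 0.045 m and angle between cup_mid's own z axis and vertical below 0.1 rad), for 0.5 s.
4. the cup's third side squarely faces the lamp (within 0.17 rad) and stands still for 0.5 s, lamp on, cup in the middle of the turntable (angle between the x axis of cup_mid and the x axis of lamp, either way round below 0.17 rad and value of joint turntable between 3.25 and 4.7 rad and velocity of joint turntable between -0.08 and 0.08 rad/s and value of joint switch above 0.8 rad and horizontal distance between cup_mid and turntable_top below 0.02 m and z of cup_mid in the frame of turntable_top below 0.045 m and angle between cup_mid's own z axis and vertical below 0.1 rad), for 0.5 s.
5. the cup's fourth side squarely faces the lamp (within 0.17 rad) and stands still for 0.5 s, lamp on, cup in the middle of the turntable (angle between the y axis of cup_mid and the x axis of lamp, either way round below 0.17 rad and value of joint turntable between 4.8 and 6.4 rad and velocity of joint turntable between -0.08 and 0.08 rad/s and value of joint switch above 0.8 rad and horizontal distance between cup_mid and turntable_top below 0.02 m and z of cup_mid in the frame of turntable_top below 0.045 m and angle between cup_mid's own z axis and vertical below 0.1 rad), for 0.5 s.
At the end, for the whole second after the job is handed in: The cup rests mouth-down on the flange of its twin: centres within 10 mm sideways and 66 to 74 mm apart in height, both upright (0.06 rad), flanges lined up within 0.2 rad, at rest; the twin stands on the bench within 30 mm of where it was; the lever is still on (over 0.8 rad) (horizontal distance between cup_mid and twin_mid below 0.01 m and z of cup_mid in the frame of twin_mid between 0.066 and 0.074 m and angle between each of cup_mid, twin_mid's own z axis and vertical below 0.06 rad and (angle between the x axis of cup_mid and the x axis of twin_mid, either way round below 0.2 rad or angle between the x axis of cup_mid and the y axis of twin_mid, either way round below 0.2 rad) and distance of twin_mid from where it was at the start of the episode below 0.03 m and linear speed of cup below 0.02 m/s and value of joint switch above 0.8 rad and height (world z) of twin_mid below 0.045 m); the robot touches nothing.
It fails at once if the fingers touch the cup before the turntable has been turned round to the fourth side (contact force between the fingers and cup above 0.5 N and value of joint turntable below 4.8 rad).
It fails at once if a bystander is moved by more than 30 mm (distance of any of washbottle, beaker, flask, torch, vialbox, dish from where it was at the start of the episode above 0.03 m).
It also fails if it takes over 72 s, if anything falls off the work surface, if the arm or the gripper's body presses on something with over 40 N, if the wrist force passes 120 N, or if a joint passes its speed limit or range.

## Working session

There is one attempt and no reset: what is moved stays moved. The work goes in short steps, Python scripts to look and compute and a shell command to move; the robot and the scene stay as the last step left them, time stands still between calls to the robot, and variables do not carry over. Pictures are saved under pics/ and viewed, about 8 in all and at most 12, crops included, and the job is handed in when it is done.

```bash
ls; mkdir -p pics; python3 - <<'E'
from rig import robot,camera
import cv2,numpy as np
for n in("scene","side"):
    c=camera(n); cv2.imwrite(f"pics/{n}0.png",c["pixels"]); np.savez(f"pics/{n}0.npz",**c); print(n,c["mtx"].round(1).tolist(),c["R"].round(3).tolist(),c["t"].round(3).tolist())
print({k:np.round(v,3).tolist() for k,v in robot.get_obs().items()})
E
```

```text
pics
scene [[478.4, 0.0, 277.4], [0.0, 478.4, 213.5], [0.0, 0.0, 1.0]] [[0.151, 0.988, 0.014], [0.631, -0.085, -0.771], [-0.761, 0.125, -0.636]] [-0.076, -0.282, 1.747]
side [[511.6, 0.0, 284.3], [0.0, 511.6, 208.1], [0.0, 0.0, 1.0]] [[0.697, -0.717, -0.014], [-0.479, -0.45, -0.753], [0.534, 0.532, -0.657]] [-0.419, 0.327, 0.985]
{'time': 0.1, 'q': [-0.178, 0.528, 1.434, -0.0, 1.181, -0.179], 'joint_velocities': [0.003, -0.005, -0.002, -0.001, 0.0, -0.001], 'joint_torque': [-0.0, -44.099, -17.715, 0.063, 0.053, -0.0], 'position': [0.624, 0.0, 0.244], 'tool_rot': [1.0, 0.0, -0.001, -0.0], 'ft_force': [1.174, 0.049, -0.029], 'moment': [-0.043, -0.038, -0.013], 'grip_width': 0.087}
```

View pics/scene0.png

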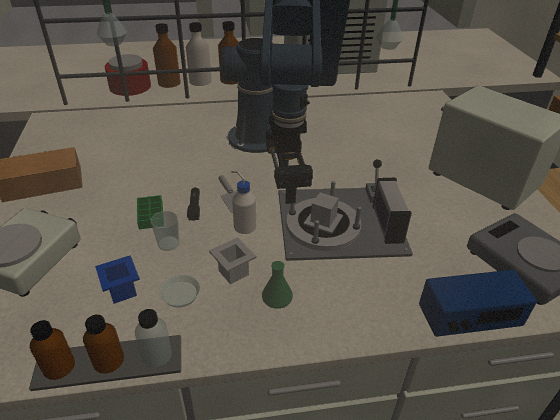

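View pics/side0.png

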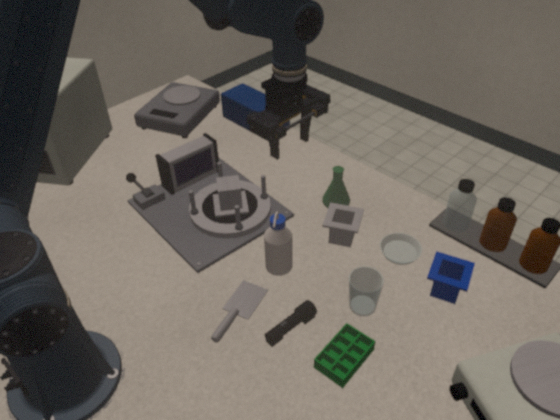

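The scene picture shows the plate at about (345,220), with the cup at (325,205), the lamp at (393,210) and the lever ball at (377,164). There are two candidates for the twin: the grey mouth-up vessel at scene (233,258) / side (343,222), and the blue one at scene (118,275) / side (450,275). The grey one fits, because blue is the look-alike. I'll enlarge both views to confirm this and measure.

```bash
python3 - <<'E'
import cv2,numpy as np
for n,(x0,y0,x1,y1),s in(("scene",(205,150,415,290),3.8),("side",(120,125,370,275),3.2)):
    p=np.load(f"pics/{n}0.npz")["pixels"][y0:y1,x0:x1]
    p=cv2.resize(p,None,fx=s,fy=s,interpolation=cv2.INTER_CUBIC)
    p=cv2.convertScaleAbs(p,alpha=1.6,beta=10)
    for x in range(x0-x0%20+20,x1,20):
        cv2.line(p,(int((x-x0)*s),0),(int((x-x0)*s),6),(0,255,255),1); cv2.putText(p,str(x),(int((x-x0)*s)-12,17),0,.38,(0,255,255),1)
    for y in range(y0-y0%20+20,y1,20):
        cv2.line(p,(0,int((y-y0)*s)),(6,int((y-y0)*s)),(0,255,255),1); cv2.putText(p,str(y),(8,int((y-y0)*s)+4),0,.38,(0,255,255),1)
    cv2.imwrite(f"pics/{n}_crop.png",p); print(p.shape)
E
```

```text
(532, 798, 3)
(480, 800, 3)
```

View pics/scene_crop.png

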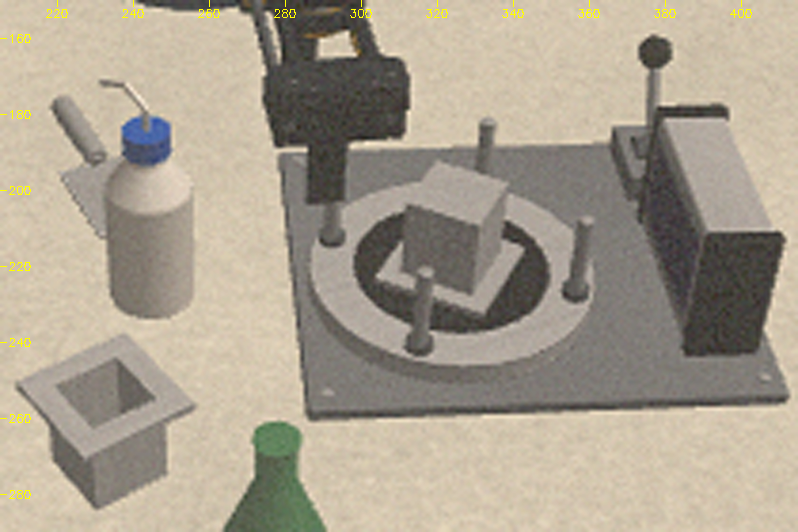

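View pics/side_crop.png

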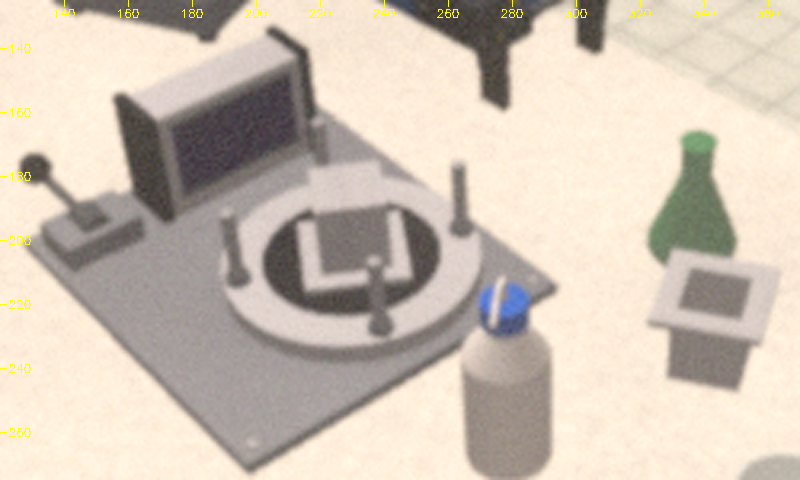

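The crops confirm the twin: grey, mouth-up, with flange corners at scene-crop (17,384), (124,335), (194,406) and (87,459), standing clear of the wash bottle and flask. I'll fit all the poses jointly from the picked points.

```bash
cat > fit.py <<'E'
import numpy as np,cv2
from scipy.optimize import least_squares
def proj(c,P): 
    q=np.asarray(P,float)@c["R"].T+c["t"]; q=q@c["mtx"].T; return q[...,:2]/q[...,2:]
def rz(a): return np.array([[np.cos(a),-np.sin(a)],[np.sin(a),np.cos(a)]])
E
cat > fit0.py <<'E'
from fit import *
C={n:np.load(f"pics/{n}0.npz") for n in("scene","side")}
uv={"scene":lambda p:np.array(p)/3.8+[205,150],"side":lambda p:np.array(p)/3.2+[120,125]}
O=[]
def add(n,kind,*d): O.extend((n,kind,k,uv[n](p)) for k,p in d)
# posts: key index; assigned by direction approx (lamp frame): 0 = +x+y,1=-x+y? resolved by angle
add("scene","post",("a",(488,124)),("b",(427,271)),("c",(586,221)))
add("side","post",("a",(318,119)),("a",(228,211)),("b",(458,164)),("c",(375,260)))
add("scene","rub",(0,(452,274))); add("side","rub",(0,(351,258)))
add("scene","plate",((-1,-1),(281,155)),((1,-1),(308,412)),((1,1),(786,396)))
add("side","plate",((-1,1),(27,245)),((-1,-1),(249,469)),((1,-1),(557,288)))
add("scene","ball",(0,(655,52))); add("side","ball",(0,(35,168)))
add("scene","cup",((0,),(375,276)),((1,),(488,314)),((2,),(524,247)))
add("side","cup",(0,(308,293)),(0,(412,277)),(0,(298,221)),(0,(400,209)))
add("scene","twin",(0,(17,384)),(0,(124,335)),(0,(194,406)),(0,(87,459)))
add("side","twin",(0,(673,247)),(0,(780,268)),(0,(757,342)),(0,(648,322)))
sq=np.array([[1,1],[-1,1],[-1,-1],[1,-1]])*.042
def model(v):
    lx,ly,a,px,py,ta,s,cx,cy,ca,tx,ty,tw=v
    L=lambda p:np.array([lx,ly])+np.array(p)@rz(a).T
    h=lambda P,z:np.c_[np.atleast_2d(P),np.full(len(np.atleast_2d(P)),z)]
    tt=L((0,-.158)); ang=ta+np.pi/4+np.arange(4)*np.pi/2
    M={"post":h(tt+.092*np.c_[np.cos(ang),np.sin(ang)],.105),"rub":h(tt,.036),
     "cup":h([cx,cy]+sq@rz(ca).T,.042),"twin":h([tx,ty]+sq@rz(tw).T,.07),
     "ball":h(L((-.135+.08*np.sin(s),.022)),.034+.08*np.cos(s))}
    M["plate"]=lambda k:h(L((px+k[0]*.15,py+k[1]*.17)),.012)
    return M
def res(v,show=0):
    M=model(v);r=[]
    for n,kind,k,p in O:
        if kind=="plate": e=proj(C[n],M[kind](k))[0]-p
        else:
            E=proj(C[n],M[kind])-p; e=E[np.argmin((E**2).sum(1))]
        if show: print(n,kind,k,e.round(1))
        r+=list(e)
    return np.array(r)
best=None
for ta in np.arange(0,1.57,.2):
  for ca in(0,.4,.8,1.2):
   for tw in (0,.5,1.):
    f=least_squares(res,[.6,.35,0,0,-.1,ta,-.5,.6,.15,ca,.75,-.1,tw],loss="soft_l1")
    if best is None or f.cost<best.cost: best=f
res(best.x,1); v=best.x
print("cost",best.cost); print(dict(zip("lx ly a px py ta s cx cy ca tx ty tw".split(),v.round(4))))
print("turntable",model(v)["rub"].round(4),"ball",model(v)["ball"].round(4),"\nposts",model(v)["post"].round(3).tolist())
np.save("fit0.npy",v)
E
python3 fit0.py
```

```text
scene post a [ 0.1 -1.9]
scene post b [-0.7 -1. ]
scene post c [-0.  -1.5]
side post a [ 0.2 -0.2]
side post a [ 0.  -0.5]
side post b [ 0.5 -1.2]
side post c [ 0.2 -0.7]
scene rub 0 [-0.4 -3.1]
side rub 0 [ 0.7 -1.9]
scene plate (-1, -1) [-1.1 -2.2]
scene plate (1, -1) [-1.6 -1.4]
scene plate (1, 1) [ 0.5 -1.2]
side plate (-1, 1) [-0.5 -2.8]
side plate (-1, -1) [ 0.  -1.3]
side plate (1, -1) [ 1.8 -2.1]
scene ball 0 [ 0.1 -0.8]
side ball 0 [-0.1 -0.2]
scene cup (0,) [-0.2 -0.6]
scene cup (1,) [-1.3 -1.3]
scene cup (2,) [-0.  -1.4]
side cup 0 [-0.2 -1.7]
side cup 0 [ 0.8 -1.3]
side cup 0 [-0.  -0.2]
side cup 0 [ 0.  -0.7]
scene twin 0 [-0.3 -1.6]
scene twin 0 [ 0.1 -2. ]
scene twin 0 [ 0.3 -1.9]
scene twin 0 [-0.8 -1.3]
side twin 0 [ 0.  -0.5]
side twin 0 [ 0.5 -1.2]
side twin 0 [ 1.5 -1.3]
side twin 0 [ 0.1 -1.6]
cost 28.61585776277254
{'lx': np.float64(0.5471), 'ly': np.float64(0.2829), 'a': np.float64(-0.0939), 'px': np.float64(-0.0293), 'py': np.float64(-0.1052), 'ta': np.float64(0.3085), 's': np.float64(-0.4744), 'cx': np.float64(0.5339), 'cy': np.float64(0.1243), 'ca': np.float64(0.9632), 'tx': np.float64(0.665), 'ty': np.float64(-0.1372), 'tw': np.float64(0.4855)}
turntable [[0.5323 0.1256 0.036 ]] ball [[0.3784 0.3209 0.1052]] 
posts [[0.575, 0.207, 0.105], [0.451, 0.168, 0.105], [0.49, 0.044, 0.105], [0.614, 0.083, 0.105]]
```

```bash
cat > by.py <<'E'
from fit import *
C={n:np.load(f"pics/{n}0.npz") for n in("scene","side")}
S=lambda p:np.array(p)/3.8+[205,150]
D=lambda p:np.array(p)/3.2+[120,125]
def tri(**o):
    f=least_squares(lambda X:np.concatenate([proj(C[n],X)-p for n,p in o.items()]),[.6,0,.05]); return f.x.round(3),np.abs(f.fun).max().round(1)
print("bottle cap top",tri(scene=S((146,122)),side=D((503,290))))
print("spout tip",tri(scene=S((101,83)),side=D((494,325))))
print("flask mouth",tri(scene=S((277,432)),side=D((698,138))))
print("twin opening ctr",tri(scene=S((106,394)),side=D((715,294))))
# fingertips of the gripper, known: TCP .624,0,.244, tip z .222 ; finger x offsets +-.0435..+-.0585
for n in C: print(n,"tips",[proj(C[n],[.624+s*dx,dy,.222]).round(1).tolist() for s in(1,-1) for dx in(.0435,.0585) for dy in(-.0095,.0095)])
E
python3 by.py
```

```text
bottle cap top (array([ 0.491, -0.09 ,  0.154]), np.float64(0.4))
spout tip (array([ 0.454, -0.118,  0.165]), np.float64(0.4))
flask mouth (array([ 0.759, -0.039,  0.11 ]), np.float64(0.0))
twin opening ctr (array([ 0.665, -0.137,  0.065]), np.float64(0.1))
scene tips [[285.4, 199.9], [293.5, 199.2], [286.5, 203.9], [294.7, 203.2], [279.5, 178.1], [287.2, 177.5], [278.6, 174.6], [286.2, 174.0]]
side tips [[305.8, 141.4], [299.8, 138.4], [310.1, 138.8], [304.1, 135.8], [279.6, 157.4], [273.6, 154.0], [274.8, 160.2], [268.8, 156.8]]
```

Fingertip projections agree with the known pose to about 1 px, and the fitted sizes and heights are plausible. Now to the lever: close the fingers and move behind the ball.

```bash
python3 -m pendant '[[[-35.5,-40.5,0],0],[[-35.5,-40.5,0],0],[[-35.5,-40.5,0],0],[[-35.5,-40.5,0],0],[[-35.5,-40.5,0],0],[[-35.5,-40.5,0],0],[[-35.5,-40.5,0],0],[[-35.5,-40.5,0],0]]' 0 20
python3 -m pendant '[[[0,0,20],1.5],[[0,0,30],2],[[0,0,30],2],[[0,0,30],0],[[0,0,25],0],[[0,0,14],0],[[0,0,0],0]]'
```

```text
time: 1.1
position: [0.3396, 0.3251, 0.2444]
tool_rot: [1.0, -0.0, -0.0, 0.0]
ft_force: [-0.1, 1.4, -0.3]
grip_width: 0.0148
time: 1.98
position: [0.3406, 0.3238, 0.0948]
tool_rot: [0.999, -0.048, -0.001, 0.001]
ft_force: [0.4, -0.9, -0.1]
grip_width: 0.0005
```

```bash
python3 -m pendant '[[[10,0,0],0],[[10,0,0],0],[[10,0,0],0],[[10,0,0],0],[[10,0,0],0],[[10,0,0],0],[[10,0,0],0],[[8,0,0],0]]'
python3 -m pendant '[[[2,0,0],0],[[2,0,0],0],[[0,0,0],0]]'
python3 - <<'E'
from rig import camera
import cv2,numpy as np
for n in("scene","side"):
    c=camera(n); np.savez(f"pics/{n}1.npz",**c)
a=cv2.resize(np.load("pics/side1.npz")["pixels"][100:280,100:300],None,fx=2.,fy=2.)
b=cv2.resize(np.load("pics/scene1.npz")["pixels"][110:290,270:470],None,fx=2.,fy=2.)
cv2.imwrite("pics/lever.png",np.hstack([a,b]))
E
```

```text
time: 2.98
position: [0.4187, 0.3163, 0.0952]
tool_rot: [0.999, -0.048, -0.001, 0.0]
ft_force: [-1.7, 0.0, -0.7]
grip_width: 0.0006
time: 3.35
position: [0.4207, 0.316, 0.0952]
tool_rot: [0.999, -0.048, -0.002, 0.001]
ft_force: [-4.9, 1.7, 1.0]
grip_width: 0.0004
```

View pics/lever.png

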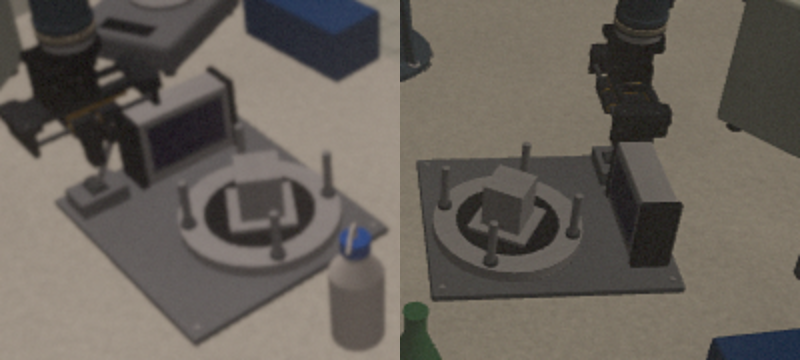

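The picture shows the lever tipped over towards the lamp (left panel, lever at (105,150)). The force rose from 1.7 to 4.9 N at the stop, so it is on. Next I'll hold briefly, back off and go to the first post.

```bash
python3 -m pendant '[[[0,0,0],0],[[0,0,0],0],[[-15,0,0],0],[[0,0,-35],0],[[0,0,-40],0],[[41,22,0],0],[[41,22,0],0],[[41,22,0],0]]'
python3 -m pendant '[[[41,22,0],0],[[42,23,0],0],[[0,0,0],10.6],[[0,0,0],10.6],[[0,0,0],10.6],[[0,0,0],10.6],[[0,0,0],0]]'
cat > st.py <<'E'
from rig import robot; import numpy as np
o=robot.get_obs(); q=o["tool_rot"]; p=np.array(o["position"])
psi=np.degrees(np.arctan2(2*q[0]*q[1],q[0]**2-q[1]**2))
v=np.load("fit0.npy"); tt=v[:2]+np.array([.158*np.sin(v[2]),-.158*np.cos(v[2])])
d=p[:2]-tt; print("t",round(o["time"],2),"p",p.round(4),"psi",psi.round(1),"phi",np.degrees(np.arctan2(d[1],d[0])).round(1),"r",np.hypot(*d).round(4),"q6,q1",np.round([o["q"][5],o["q"][0]],2),"F",np.round(o["ft_force"],1))
E
python3 st.py
```

```text
time: 4.45
position: [0.5255, 0.2396, 0.1713]
tool_rot: [0.999, -0.047, 0.002, -0.0]
ft_force: [0.3, 0.6, -0.0]
grip_width: 0.0004
time: 5.32
position: [0.6024, 0.1874, 0.1708]
tool_rot: [0.914, -0.405, 0.001, -0.0]
ft_force: [-0.5, 1.4, -0.1]
grip_width: 0.0004
t 5.33 p [0.6024 0.1874 0.1708] psi -47.8 phi 41.4 r 0.0935 q6,q1 [0.96 0.13] F [-0.5  1.4 -0.1]
```

```bash
python3 -m pendant '[[[0,0,25],0],[[0,0,30],0],[[0,0,20],0],[[-4.8,0.13,0],-3],[[-4.8,0.13,0],-3],[[-4.8,0.13,0],-3],[[-4.8,0.13,0],-3],[[-4.8,0.13,0],-3]]'
python3 -m pendant '[[[-4.8,0.13,0],-3],[[-4.8,0.13,0],-3],[[-4.8,0.13,0],-3],[[-4.8,0.13,0],-3],[[-4.8,0.13,0],-3],[[-4.8,0.13,0],-3],[[-3.2,0.06,0],-2],[[0,0,0],0]]'
python3 st.py
python3 - <<'E'
from rig import camera
import cv2,numpy as np
for n in("scene","side"):
    c=camera(n); np.savez(f"pics/{n}2.npz",**c)
a=cv2.resize(np.load("pics/side2.npz")["pixels"][130:250,165:295],None,fx=3.,fy=3.,interpolation=2)
b=cv2.resize(np.load("pics/scene2.npz")["pixels"][160:280,275:405],None,fx=3.,fy=3.,interpolation=2)
cv2.imwrite("pics/st1.png",cv2.convertScaleAbs(np.hstack([a,b]),alpha=1.6))
E
```

```text
time: 6.32
position: [0.5849, 0.2029, 0.0959]
tool_rot: [0.96, -0.28, 0.002, -0.0]
ft_force: [0.8, -1.8, -0.6]
grip_width: 0.0003
time: 7.32
position: [0.5548, 0.2155, 0.0959]
tool_rot: [0.994, -0.112, 0.001, -0.0]
ft_force: [0.6, 1.5, 1.2]
grip_width: 0.0007
t 7.33 p [0.5548 0.2155 0.0959] psi -12.8 phi 76.0 r 0.0926 q6,q1 [0.41 0.18] F [0.6 1.5 1.2]
```

View pics/st1.png

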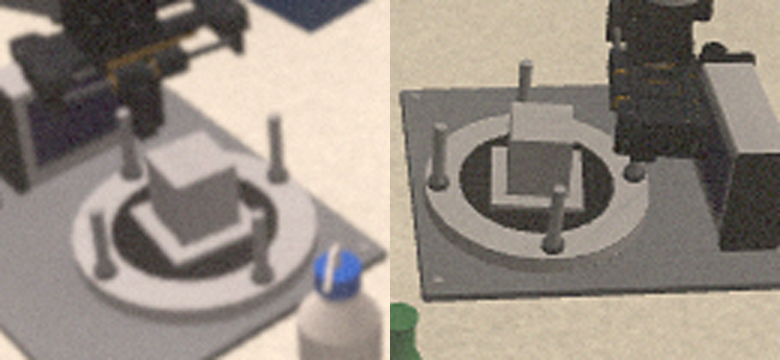

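```bash
cat > st1.py <<'E'
from fit import *
C={n:np.load(f"pics/{n}2.npz") for n in("scene","side")}
f={"side":lambda p:np.array(p)/3+[165,130],"scene":lambda p:(np.array(p)-[390,0])/3+[275,160]}
v=np.load("fit0.npy"); tt=v[:2]+np.array([.158*np.sin(v[2]),-.158*np.cos(v[2])])
P=[("side",p) for p in((123,113),(275,119),(97,217),(257,213))]+[("scene",p) for p in((525,64),(439,127),(559,189))]
K=[("side",p) for p in((183,258),(132,208),(262,235))]+[("scene",p) for p in((491,204),(582,205),(494,148))]
T=[("side",p) for p in((144,157),(203,133),(179,187),(239,165))]+[("scene",p) for p in((513,104),(573,108))]
sq=np.array([[1,1],[-1,1],[-1,-1],[1,-1]])
def r(x,show=0):
    a,cx,cy,c,du,dv,eu,ev=x; R=[]
    ang=a+np.pi/4+np.arange(4)*np.pi/2
    for L,M in((P,np.c_[tt+.092*np.c_[np.cos(ang),np.sin(ang)],np.full(4,.105)]),(K,np.c_[[cx,cy]+.042*sq@rz(c).T,np.full(4,.042)]),(T,np.c_[[cx,cy]+.028*sq@rz(c).T,np.full(4,.106)])):
        for n,p in L:
            E=proj(C[n],M)-f[n](p)+([du,dv] if n=="side" else [eu,ev]); R+=list(E[np.argmin((E**2).sum(1))])
    return np.array(R+list(np.array([du,dv,eu,ev])*.3))
b=min((least_squares(r,[v[5]+.5+d,*tt,v[9]+.5+e,0,1,0,1],loss="soft_l1") for d in(-.2,0,.2) for e in(-.2,0,.2)),key=lambda s:s.cost)
x=b.x;print(x.round(4),"cost",b.cost,"table turned deg",np.degrees(x[0]-v[5]).round(1),"cup turned",np.degrees(x[3]-v[9]).round(1),"cup vs lamp",np.degrees(x[3]-v[2]).round(1))
print(b.fun.round(1).tolist(),"cup-tt mm",((x[1:3]-tt)*1e3).round(1))
E
python3 st1.py
```

```text
[ 0.7213  0.536   0.1262  1.3482 -0.1802  1.6974 -0.1621  1.25  ] cost 10.277738206258505 table turned deg 23.6 cup turned 22.1 cup vs lamp 82.6
[0.1, 0.5, -0.3, -0.6, -0.1, -1.7, 0.8, 0.8, 0.0, -0.4, 0.1, -0.1, -0.1, -0.2, -1.9, 2.1, -0.2, 0.7, 1.0, -2.6, -0.0, 0.5, 0.7, 2.0, -0.4, -0.2, 0.5, -1.0, 0.6, -0.6, -0.6, 0.8, -0.5, 0.1, -0.4, -0.2, 0.1, -0.5, -0.1, 0.5, -0.0, 0.4] cup-tt mm [3.7 0.6]
```

The table has turned 23.6° with the cup centred, and about 6.5° remains to square. I'll finish station 1, hold there, then go on 90° to station 2.

```bash
python3 -m pendant '[[[-3.2,0.06,0],-2],[[-4,0.08,0],-2.5],[[-3.2,0.06,0],-2],[[0,0,0],0],[[0,0,0],0],[[0,0,0],0],[[0,0,0],0],[[0,0,0],0]]' >/dev/null
python3 st.py
python3 -m pendant '[[[0,0,0],0],[[0,0,0],0],[[0,0,0],0],[[-3.2,0.06,0],-2],[[-4.8,0.13,0],-3],[[-4.8,0.13,0],-3],[[-4.8,0.13,0],-3],[[-4.8,0.13,0],-3]]'>/dev/null
python3 -m pendant '[[[-4.8,0.13,0],-3],[[-4.8,0.13,0],-3],[[-4.8,0.13,0],-3],[[-4.8,0.13,0],-3],[[-4.8,0.13,0],-3],[[-4.8,0.13,0],-3],[[-4.8,0.13,0],-3],[[-4.8,0.13,0],-3]]' >/dev/null
python3 -m pendant '[[[-4.8,0.13,0],-3],[[-4.8,0.13,0],-3],[[-4.8,0.13,0],-3],[[-4.8,0.13,0],-3],[[-4.8,0.13,0],-3],[[-4.8,0.13,0],-3],[[-4.8,0.13,0],-3],[[0,0,0],0]]'
python3 st.py
```

```text
t 8.43 p [0.544  0.2169 0.0954] psi -6.4 phi 82.7 r 0.092 q6,q1 [0.3  0.19] F [ 0.  -0.3 -0.4]
time: 11.42
position: [0.4608, 0.1814, 0.0957]
tool_rot: [0.896, 0.443, -0.0, -0.0]
ft_force: [1.1, 1.0, -0.2]
grip_width: 0.0008
t 11.43 p [0.4608 0.1814 0.0957] psi 52.6 phi 142.0 r 0.0907 q6,q1 [-0.77  0.15] F [ 1.1  1.  -0.2]
```

```bash
python3 -m pendant '[[[-4.8,0.05,0],-3],[[-4.8,0.05,0],-3],[[-4.8,0.1,0],-3],[[-4.8,0.1,0],-3],[[-4.8,0.1,0],-3],[[-4.8,0.1,0],-3],[[-4.8,0.1,0],-3],[[-4.8,0.1,0],-3]]' >/dev/null
python3 -m pendant '[[[-4.8,0.1,0],-3],[[-3.2,0.06,0],-2],[[-2.4,0.03,0],-1.5],[[0,0,0],0],[[0,0,0],0],[[0,0,0],0],[[0,0,0],0],[[0,0,0],0]]'
python3 st.py
python3 - <<'E'
from rig import camera
import cv2,numpy as np
for n in("scene","side"):
    c=camera(n); np.savez(f"pics/{n}3.npz",**c)
a=cv2.resize(np.load("pics/side3.npz")["pixels"][130:250,165:295],None,fx=3.,fy=3.,interpolation=2)
b=cv2.resize(np.load("pics/scene3.npz")["pixels"][160:280,275:405],None,fx=3.,fy=3.,interpolation=2)
cv2.imwrite("pics/st2.png",cv2.convertScaleAbs(np.hstack([a,b]),alpha=1.6))
E
```

```text
time: 13.42
position: [0.4428, 0.1369, 0.0956]
tool_rot: [0.748, 0.663, 0.0, 0.0]
ft_force: [0.1, 0.6, 0.5]
grip_width: 0.0003
t 13.43 p [0.4428 0.1369 0.0956] psi 83.1 phi 172.8 r 0.0903 q6,q1 [-1.39  0.06] F [0.1 0.6 0.5]
```

View pics/st2.png

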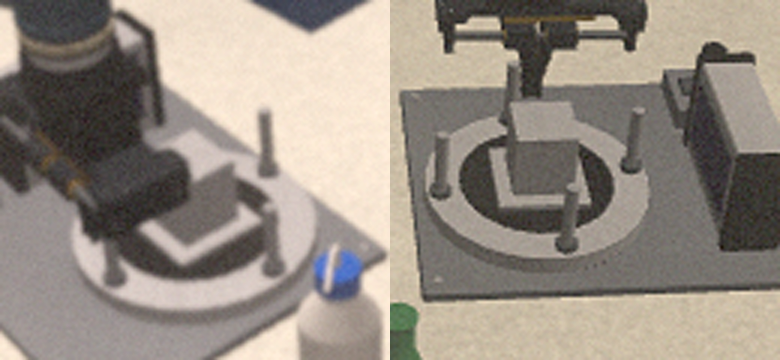

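```bash
sed -e 's/}2.npz/}3.npz/' -e 's/^P=.*/P=[("side",p) for p in((265,113),(269,209))]+[("scene",p) for p in((512,66),(441,136),(571,187),(637,112))]/' -e 's/^K=.*/K=[("side",p) for p in((183,262),(258,232))]+[("scene",p) for p in((499,206),(588,204),(494,148))]/' -e 's/^T=.*/T=[("side",(239,167))]+[("scene",p) for p in((514,104),(573,103),(577,138),(509,138))]/' st1.py > st2.py; python3 st2.py
```

```text
[ 0.8478  0.5326  0.1287  1.408   0.1872  2.1344 -0.2678  1.3457] cost 9.63509265272641 table turned deg 30.9 cup turned 25.5 cup vs lamp 86.1
[0.3, 0.0, 0.7, 0.3, 0.3, -0.6, 0.1, -0.4, 0.3, 0.2, 0.2, -0.5, -1.8, 1.6, 1.4, -1.8, -1.2, -0.3, 0.1, 0.9, -0.8, -0.4, -1.6, -0.5, -0.8, -0.6, -0.1, 0.1, 0.3, 1.2, 1.9, 0.8, 0.1, 0.6, -0.1, 0.4] cup-tt mm [0.3 3.1]
```

Station 2 checks out: posts at 90+31° and the cup within about 4° of square. Next I'll lift, unwind the wrist and take a new post on the lamp-front side.

```bash
python3 -m pendant '[[[0,0,0],0],[[0,0,0],0],[[2,0,-10],0],[[0,0,-30],0],[[0,0,-36],0],[[-4.5,45,0],0],[[-4.5,45,0],0],[[-4.5,45,0],0]]' >/dev/null
python3 -m pendant '[[[-4.5,45,0],0],[[0,0,0],10.6],[[0,0,0],10.6],[[0,0,0],10.6],[[0,0,0],10.6],[[0,0,0],10.6],[[0,0,0],10.6],[[0,0,0],10.6]]' >/dev/null
python3 -m pendant '[[[0,0,0],10.6],[[0,0,0],10.6],[[0,0,0],10.6],[[0,0,0],10.6],[[0,0,0],10.6],[[0,0,0],10.6],[[0,0,0],10.6],[[0,0,0],10.6]]' >/dev/null
python3 -m pendant '[[[0,0,0],10.6],[[0,0,0],10.6],[[0,0,0],9.5],[[0,0,0],0]]'
python3 st.py
```

```text
time: 17.02
position: [0.6193, 0.0995, 0.1721]
tool_rot: [-0.598, 0.801, -0.0, 0.0]
ft_force: [-0.4, -0.5, -0.0]
grip_width: 0.0007
t 17.02 p [0.6193 0.0995 0.1721] psi -106.5 phi -16.7 r 0.0908 q6,q1 [ 1.84 -0.02] F [-0.4 -0.5 -0. ]
```

```bash
python3 -m pendant '[[[0,0,25],0],[[0,0,30],0],[[0,0,21],0],[[-4.8,0.08,0],-3],[[-4.8,0.08,0],-3],[[-4.8,0.1,0],-3],[[-4.8,0.1,0],-3],[[-4.8,0.1,0],-3]]'
python3 -m pendant '[[[-4.8,0.1,0],-3],[[-4.8,0.1,0],-3],[[-4.8,0.1,0],-3],[[-4.8,0.1,0],-3],[[-4.8,0.1,0],-3],[[-4.8,0.1,0],-3],[[-4.8,0.1,0],-3],[[-4.8,0.1,0],-3]]' >/dev/null
python3 st.py
python3 -m pendant '[[[-4.8,0.1,0],-3],[[-4.8,0.1,0],-3],[[-4.8,0.1,0],-3],[[-4.8,0.1,0],-3],[[-4.8,0.1,0],-3],[[-4.8,0.1,0],-3],[[-4.8,0.1,0],-3],[[-4.8,0.1,0],-3]]' >/dev/null
python3 -m pendant '[[[-4.8,0.1,0],-3],[[-4.8,0.1,0],-3],[[-4.8,0.1,0],-3],[[-4.8,0.1,0],-3],[[-4.8,0.1,0],-3],[[-4.8,0.1,0],-3],[[-4.8,0.1,0],-3],[[-4.8,0.1,0],-3]]' >/dev/null
python3 st.py
```

```text
time: 18.02
position: [0.6235, 0.1227, 0.0958]
tool_rot: [-0.699, 0.715, -0.0, -0.0]
ft_force: [0.5, -1.2, -0.1]
grip_width: 0.0006
t 19.02 p [0.6169 0.1603 0.0958] psi -67.3 phi 22.3 r 0.0914 q6,q1 [1.25 0.08] F [ 1.2 -1.1 -0.5]
t 21.02 p [0.5638 0.2124 0.096 ] psi -19.3 phi 70.0 r 0.0923 q6,q1 [0.51 0.18] F [ 1.2  0.3 -0.7]
```

```bash
python3 -m pendant '[[[-4.8,0.13,0],-3],[[-4.8,0.13,0],-3],[[-4.8,0.13,0],-3],[[-4.8,0.13,0],-3],[[-2.4,0.03,0],-1.5],[[0,0,0],0],[[0,0,0],0],[[0,0,0],0]]' >/dev/null
python3 st.py
python3 -m pendant '[[[0,0,0],0],[[0,0,0],0],[[0,0,0],0],[[0,0,0],0],[[0,0,0],0],[[-4.8,0.13,0],-3],[[-4.8,0.13,0],-3],[[-4.8,0.13,0],-3]]' >/dev/null
python3 -m pendant '[[[-4.8,0.13,0],-3],[[-4.8,0.13,0],-3],[[-4.8,0.13,0],-3],[[-4.8,0.13,0],-3],[[-4.8,0.13,0],-3],[[-4.8,0.13,0],-3],[[-4.8,0.13,0],-3],[[-4.8,0.13,0],-3]]' >/dev/null
python3 -m pendant '[[[-4.8,0.13,0],-3],[[-4.8,0.13,0],-3],[[-4.8,0.13,0],-3],[[-4.8,0.13,0],-3],[[-4.8,0.13,0],-3],[[-4.8,0.13,0],-3],[[-4.8,0.13,0],-3],[[-4.8,0.13,0],-3]]' >/dev/null
python3 st.py
```

```text
t 22.02 p [0.5422 0.2171 0.0957] psi -6.1 phi 83.8 r 0.092 q6,q1 [0.3  0.19] F [ 0.8 -0.5  0.7]
t 25.02 p [0.4603 0.1838 0.0955] psi 51.0 phi 141.0 r 0.0926 q6,q1 [-0.74  0.15] F [1.  1.7 0.7]
```

```bash
python3 -m pendant '[[[-4.8,0.13,0],-3],[[-4.8,0.13,0],-3],[[-4.8,0.13,0],-3],[[-4.8,0.13,0],-3],[[-4.8,0.13,0],-3],[[-4.8,0.13,0],-3],[[-4.8,0.13,0],-3],[[-4.8,0.13,0],-3]]' >/dev/null
python3 -m pendant '[[[-4.8,0.13,0],-3],[[-4.8,0.13,0],-3],[[-3.2,0.06,0],-2],[[0,0,0],0],[[0,0,0],0],[[0,0,0],0],[[0,0,0],0],[[0,0,0],0]]' >/dev/null
python3 -m pendant '[[[0,0,0],0],[[0,0,0],0],[[0,0,0],0],[[0,0,0],0],[[0,0,0],0]]'
python3 st.py
```

```text
time: 27.65
position: [0.4413, 0.1371, 0.0956]
tool_rot: [0.75, 0.662, -0.0, -0.0]
ft_force: [-0.1, 0.0, 0.3]
grip_width: 0.0003
t 27.65 p [0.4413 0.1371 0.0956] psi 82.9 phi 172.8 r 0.0918 q6,q1 [-1.39  0.06] F [-0.1  0.   0.3]
```

```bash
python3 -m pendant '[[[3,0,-10],0],[[0,0,-40],0],[[0,0,-60],0],[[0,31,-50],0],[[0,31,0],0],[[0,31,0],0],[[0,0,0],0],[[0,0,0],0]]' 87
python3 - <<'E'
from rig import camera
import cv2,numpy as np
for n in("scene","side","wrist"):
    c=camera(n); np.savez(f"pics/{n}4.npz",**c)
    if n=="wrist": print(c["mtx"].round(1).tolist(),c["R"].round(3).tolist(),c["t"].round(3).tolist())
b=cv2.resize(np.load("pics/scene4.npz")["pixels"][160:280,275:405],None,fx=2.,fy=2.,interpolation=2)
w=np.load("pics/wrist4.npz")["pixels"]; w=cv2.convertScaleAbs(w,alpha=1.5)
o=np.zeros((420,800,3),np.uint8); o[:,:540]=w[:,10:550]; o[:240,540:]=cv2.convertScaleAbs(b,alpha=1.6)
cv2.imwrite("pics/st4.png",o)
E
```

```text
time: 28.65
position: [0.5325, 0.1288, 0.2554]
tool_rot: [0.75, 0.662, -0.001, -0.001]
ft_force: [-0.7, -1.0, 0.1]
grip_width: 0.0727
[[310.7, 0.0, 284.8], [0.0, 310.7, 209.8], [0.0, 0.0, 1.0]] [[0.123, 0.992, 0.001], [0.957, -0.119, 0.263], [0.261, -0.032, -0.965]] [-0.195, -0.528, 0.266]
```

View pics/st4.png

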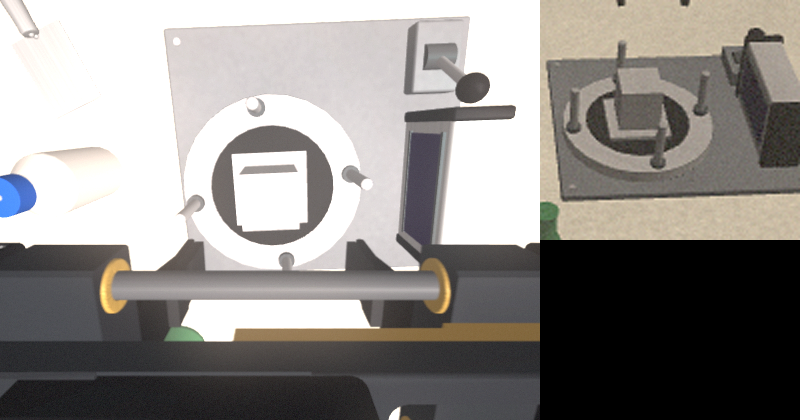

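The wrist view shows the cup centred in the rubber ring, flange corners at about (242,153) and (317,151), with the lever still over at (482,88). I'll extract its outline from the image.

```bash
cat > cupfit.py <<'E'
from fit import *
c=np.load("pics/wrist4.npz"); g=cv2.cvtColor(c["pixels"],cv2.COLOR_BGR2GRAY)
v=np.load("fit0.npy"); tt=v[:2]+np.array([.158*np.sin(v[2]),-.158*np.cos(v[2])])
print("rubber ctr px",proj(c,[*tt,.036]).round(1),"post tops",proj(c,np.c_[tt+.092*np.c_[np.cos(k:=v[5]+np.radians(75.9+90*np.arange(4))),np.sin(k)],np.full(4,.105)]).round(1).tolist())
t,m=cv2.threshold(g[100:270,190:380],0,255,cv2.THRESH_OTSU); print("thr",t)
n,lab,st,ce=cv2.connectedComponentsWithStats(m)
dark=(m==0).astype(np.uint8); n2,l2,s2,c2=cv2.connectedComponentsWithStats(dark)
for i in range(1,n2):
    if s2[i,4]>800: print("dark",s2[i],(c2[i]+[190,100]).round(1))
for i in range(1,n):
    if st[i,4]>500:
        cn=max(cv2.findContours((lab==i).astype(np.uint8),cv2.RETR_EXTERNAL,cv2.CHAIN_APPROX_NONE)[0],key=cv2.contourArea)
        print(i,st[i],"poly",(cv2.approxPolyDP(cn,2.5,True)[:,0]+[190,100]).tolist())
E
python3 cupfit.py
```

```text
rubber ctr px [281.2 189.3] post tops [[375.6, 186.2], [260.9, 104.8], [188.1, 220.5], [297.1, 287.9]]
thr 131.0
dark [  31   25  122  120 5863] [283.4 180. ]
1 [    0     0   190   170 18469] poly [[190, 100], [190, 210], [203, 194], [210, 195], [215, 201], [211, 210], [204, 211], [208, 203], [194, 215], [190, 214], [190, 248], [199, 237], [213, 240], [216, 269], [291, 269], [288, 256], [294, 251], [304, 256], [302, 269], [354, 269], [356, 240], [373, 238], [379, 246], [379, 100], [272, 100], [275, 110], [267, 117], [257, 111], [258, 108], [270, 108], [267, 100]]
2 [  52   51   76   81 5188] poly [[315, 151], [242, 154], [247, 224], [251, 224], [254, 231], [304, 229], [310, 222], [317, 221]]
```

```bash
cat >> cupfit.py <<'E'
th=np.linspace(0,2*np.pi,200); q=proj(c,np.c_[tt+.072*np.c_[np.cos(th),np.sin(th)],np.full(200,.036)])
print("pred rubber bbox",q.min(0).round(1),q.max(0).round(1),"obs [221 125] [343 245]")
f=least_squares(lambda x:np.r_[proj(c,[[*x[:2]+.072*np.array([np.cos(t),np.sin(t)]),.036] for t in th]).min(0)-[220.5,124.5],proj(c,[[*x[:2]+.072*np.array([np.cos(t),np.sin(t)]),.036] for t in th]).max(0)-[343,245]],tt)
print("tt from wrist",f.x.round(4),f.fun.round(1),"vs",tt.round(4))
sq=np.array([[1,1],[-1,1],[-1,-1],[1,-1]])
obs=[((242,153.5),.042,.042),((315.5,151),.042,.042),((254,231),.106,.028),((304.5,229.5),.106,.028)]
def r(x):
    R=[]
    for p,z,s in obs:
        E=proj(c,np.c_[x[:2]+s*sq@rz(x[2]).T,np.full(4,z)])-p; R+=list(E[np.argmin((E**2).sum(1))])
    return np.array(R)
f=least_squares(r,[*tt,v[2]]); print("cup",f.x.round(4),"vs lamp deg",np.degrees(f.x[2]-v[2]).round(1),f.fun.round(1))
E
python3 cupfit.py | tail -3; python3 st.py
```

```text
pred rubber bbox [220. 126.] [342.4 246.4] obs [221 125] [343 245]
tt from wrist [0.5307 0.1265] [-0.  -0.1  0.   0.1] vs [0.5323 0.1256]
cup [ 0.5308  0.124  -0.0981] vs lamp deg -0.2 [-0.9 -0.   0.4  0.5 -3.  -0.2  3.4 -0.1]
t 28.8 p [0.5326 0.1289 0.2555] psi 82.9 phi 85.7 r 0.0033 q6,q1 [-1.41  0.03] F [-0.7 -0.2 -0.6]
```

```bash
python3 -m pendant '[[[-5,-1.2,0],-1.5],[[0,0,50],0],[[0,0,50],0],[[0,0,40],0],[[0,0,20],0],[[0,0,9],0],[[0,0,0],0]]' 87 
python3 -m pendant '[[[0,0,0],0],[[0,0,0],0],[[0,0,0],0],[[0,0,0],0],[[0,0,0],0],[[0,0,0],0]]' 40 25
python3 st.py
```

```text
time: 29.68
position: [0.532, 0.1237, 0.0865]
tool_rot: [0.741, 0.672, -0.0, -0.0]
ft_force: [-0.1, -0.5, 0.8]
grip_width: 0.0869
time: 30.42
position: [0.5323, 0.1238, 0.0869]
tool_rot: [0.741, 0.672, 0.0, 0.0]
ft_force: [-0.2, -0.5, 4.3]
grip_width: 0.0559
t 30.43 p [0.5323 0.1238 0.0869] psi 84.4 phi -90.8 r 0.0018 q6,q1 [-1.45  0.02] F [-0.2 -0.5  4.3]
```

```bash
python3 -m pendant '[[[0,0,-10],0],[[0,0,-25],0],[[0,0,-45],0],[[0,0,-50],0],[[-20,20,0],0],[[-34,36,0],0],[[-34,36,0],0],[[-34,36,0],0]]'
python3 -m pendant '[[[-34,36,0],0],[[-34,36,0],0],[[-18,16,0],0],[[0,0,0],-8.3],[[0,0,0],-8.3],[[0,0,0],-8.3],[[0,0,0],-8.3],[[0,0,0],0]]'
python3 st.py
python3 - <<'E'
from rig import camera
import cv2,numpy as np
for n in("scene","side","wrist"):
    c=camera(n); np.savez(f"pics/{n}5.npz",**c)
w=np.load("pics/wrist5.npz")["pixels"]; 
s=np.load("pics/scene5.npz")["pixels"][150:300,200:330]; d=np.load("pics/side5.npz")["pixels"][130:280,270:400]
o=np.zeros((420,800,3),np.uint8); o[:,:560]=w; o[:277,560:]=cv2.resize(s,(240,277)); o[277:,560:725]=cv2.resize(d,(165,143)); cv2.imwrite("pics/tw.png",o)
E
```

```text
time: 31.42
position: [0.6477, -0.011, 0.2161]
tool_rot: [0.741, 0.672, -0.0, -0.001]
ft_force: [0.7, 0.9, -3.6]
grip_width: 0.0558
time: 32.42
position: [0.726, -0.104, 0.2156]
tool_rot: [0.519, 0.855, -0.0, -0.001]
ft_force: [-0.4, 0.1, -3.2]
grip_width: 0.0557
t 32.42 p [ 0.726  -0.104   0.2156] psi 117.5 phi -49.9 r 0.3003 q6,q1 [-2.35 -0.29] F [-0.4  0.1 -3.2]
```

View pics/tw.png

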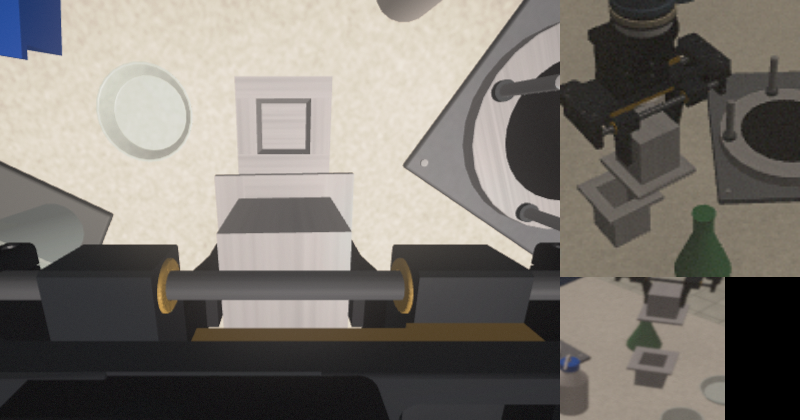

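The view shows the twin's opening at about (256–311, 98–154), flange corners at (235,77) and (331,77), and the held cup's flange back edge from (216,175) to (353,173). The yaws agree to about 1°. I'll compute the offset from this one camera.

```bash
cat > tw.py <<'E'
from fit import *
from rig import robot
c=np.load("pics/wrist5.npz"); g=cv2.cvtColor(c["pixels"],cv2.COLOR_BGR2GRAY)
def sub(p,w=4): return cv2.cornerSubPix(g,np.float32(p).reshape(-1,1,2),(w,w),(-1,-1),(3,50,.01))[:,0]
A=np.float32([(235,77),(331,77)]);B=np.float32([(256,98),(311,98),(311,154),(256,154)]);D=np.float32([(216,175),(353,173)])
a,b,d=sub(A),sub(B),sub(D); print(a.round(1).tolist(),b.round(1).tolist(),d.round(1).tolist())
sq=np.array([[1,1],[-1,1],[-1,-1],[1,-1]])
def fit(obs,x0):
    def r(x):
        R=[]
        for p,z,s in obs:
            E=proj(c,np.c_[x[:2]+s*sq@rz(x[2]).T,np.full(4,z)])-p; R+=list(E[np.argmin((E**2).sum(1))])
        return np.array(R)
    f=least_squares(r,x0); print(f.x[:2].round(4),np.degrees(f.x[2]).round(1),"res",f.fun.round(1)); return f.x
print("twin opening+flange"); t=fit([(p,.07,.024) for p in b]+[(p,.07,.042) for p in a],[.665,-.137,.485])
print("opening only"); fit([(p,.07,.024) for p in b],[.665,-.137,.485])
o=robot.get_obs(); z=.042+o["position"][2]-.0869
print("cup"); k=fit([(p,z,.042) for p in d],[*o["position"][:2],.48])
psi=np.radians(117.5); X=np.array([np.cos(psi),np.sin(psi)]);Y=np.array([np.sin(psi),-np.cos(psi)])
dd=(t-k)[:2]; print("TCP",np.round(o["position"],4),"cup->twin tool x,y mm",(dd@X*1e3).round(1),(dd@Y*1e3).round(1),"from TCP:",((t[:2]-o["position"][:2])@X*1e3).round(1),((t[:2]-o["position"][:2])@Y*1e3).round(1),"yaw diff",np.degrees(t[2]-k[2]).round(1))
E
python3 tw.py
```

```text
[[234.1999969482422, 76.19999694824219], [332.29998779296875, 76.0]] [[255.60000610351562, 98.19999694824219], [310.6000061035156, 98.0], [309.5, 153.5], [257.1000061035156, 153.5]] [[214.3000030517578, 174.5], [353.20001220703125, 172.5]]
twin opening+flange
[ 0.6638 -0.1367] 27.5 res [-0.1 -0.1  0.2  0.   0.2  0.4 -0.1  0.5 -0.2 -0.4  0.  -0.3]
opening only
[ 0.6636 -0.1369] 27.6 res [-0.1 -0.3  0.1 -0.2  0.2  0.2 -0.2  0.3]
cup
[ 0.724  -0.1042] 28.3 res [-0.8  0.1  0.8  0. ]
TCP [ 0.7264 -0.1041  0.2161] cup->twin tool x,y mm -1.1 -68.5 from TCP: 0.0 -70.7 yaw diff -0.8
```

```bash
python3 -m pendant '[[[-0.5,-20,0],0.5],[[0,-30,0],0],[[0,-19,0],0],[[0,0,20],0],[[0,0,30],0],[[0,0,25],0],[[0,0,12],0],[[0,0,0],0]]'
python3 st.py
python3 - <<'E'
from rig import camera
import cv2,numpy as np
for n in("scene","side"):
    c=camera(n); np.savez(f"pics/{n}6.npz",**c)
s=np.load("pics/scene6.npz")["pixels"][190:300,190:300]; d=np.load("pics/side6.npz")["pixels"][150:260,290:400]
cv2.imwrite("pics/pl.png",cv2.convertScaleAbs(np.hstack([cv2.resize(x,(400,400),interpolation=2) for x in(s,d)]),alpha=1.6))
E
```

```text
time: 33.58
position: [0.6653, -0.1361, 0.1288]
tool_rot: [0.522, 0.853, -0.0, -0.001]
ft_force: [0.9, 0.2, -3.6]
grip_width: 0.0558
t 33.58 p [ 0.6653 -0.1361  0.1288] psi 117.1 phi -63.1 r 0.2935 q6,q1 [-2.41 -0.37] F [ 0.9  0.2 -3.6]
```

View pics/pl.png

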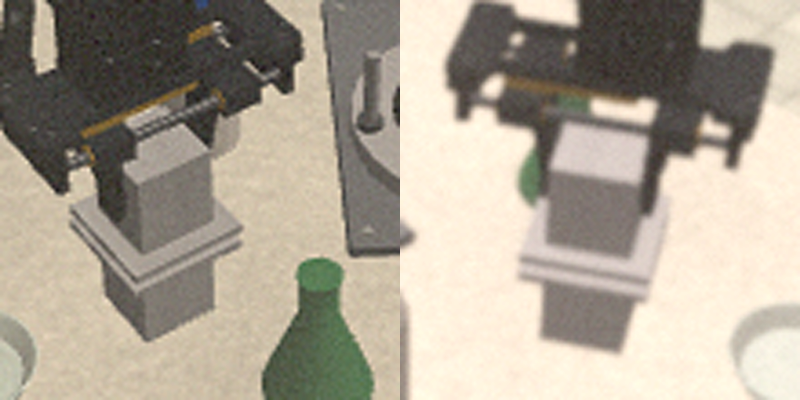

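The flanges line up in both views, with a gap of about 8 mm. I'll lower to contact.

```bash
python3 -m pendant '[[[0,0,3],0],[[0,0,2.5],0],[[0,0,1],0],[[0,0,0.7],0],[[0,0,0],0]]'; python3 -m pendant '[[[0,0,0.7],0],[[0,0,0],0],[[0,0,0],0]]'
```

```text
time: 34.3
position: [0.6657, -0.1363, 0.1223]
tool_rot: [0.522, 0.853, -0.0, -0.0]
ft_force: [0.2, -0.0, -3.2]
grip_width: 0.0557
time: 34.67
position: [0.6657, -0.1363, 0.1216]
tool_rot: [0.522, 0.853, 0.0, 0.0]
ft_force: [-0.1, -0.5, -3.1]
grip_width: 0.056
```

```bash
python3 -m pendant '[[[0,0,0.7],0],[[0,0,0],0],[[0,0,0],0]]' | grep -E "force|posi"; python3 -m pendant '[[[0,0,0.5],0],[[0,0,0],0],[[0,0,0],0]]'| grep -E "force|posi"
```

```text
position: [0.6658, -0.1363, 0.121]
ft_force: [-0.8, 0.2, -3.2]
position: [0.6658, -0.1363, 0.121]
ft_force: [-1.6, 0.1, 1.8]
```

Contact: the force went from -3.2 to +1.8 N. Now I'll release and lift away.

```bash
python3 -m pendant '[[[0,0,0],0],[[0,0,0],0],[[0,0,0],0],[[0,0,0],0],[[0,0,0],0],[[0,0,0],0]]' 86 | grep -E "force|posi|width"
python3 -m pendant '[[[0,0,-10],0],[[0,0,-20],0],[[0,0,-30],0],[[0,0,-40],0],[[0,40,-20],0],[[0,40,0],0],[[0,0,0],0],[[0,0,0],0]]'
python3 - <<'E'
from rig import camera
import cv2,numpy as np
for n in("scene","side","wrist"):
    c=camera(n); np.savez(f"pics/{n}7.npz",**c)
w=np.load("pics/wrist7.npz")["pixels"]; s=np.load("pics/scene7.npz")["pixels"]; d=np.load("pics/side7.npz")["pixels"]
r=lambda x:cv2.resize(x,(400,300))
cv2.imwrite("pics/end.png",cv2.convertScaleAbs(np.vstack([np.hstack([r(s),r(d)]),np.hstack([r(w),cv2.resize(s[190:300,190:337],(400,300))])]),alpha=1.3))
E
cp tw.py tw7.py
```

```text
position: [0.6657, -0.1363, 0.1204]
ft_force: [-0.1, -0.1, 0.0]
grip_width: 0.086
time: 37.17
position: [0.7362, -0.0999, 0.241]
tool_rot: [0.522, 0.853, -0.0, -0.0]
ft_force: [-0.1, -0.3, -0.3]
grip_width: 0.0859
```

View pics/end.png

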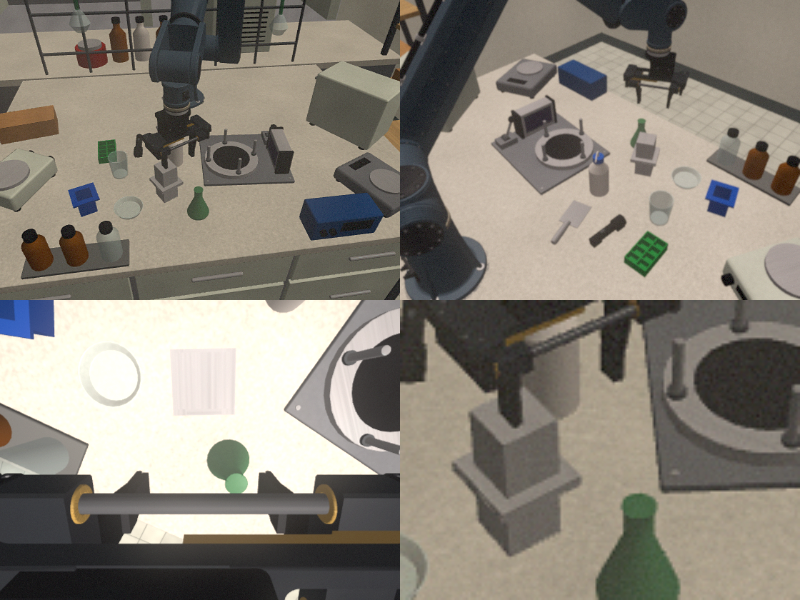

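The cup is stacked squarely on the twin, with both flanges coincident at inset (517,475). The lever is over, the bystanders are in place and the gripper is clear, so I'm handing in.

```bash
python3 -c "
from rig import order; print(order.hand_in())"; python3 st.py
```

```text
the job is handed in; nothing more can be done
None
the job is handed in; nothing more can be done
```

The job is handed in at about 37 s of the 72 s allowed; no verdict was reported, so success rests on my own checks.

**What I did:**
- **Lever:** I pushed it to its stop, where the force rose to 4.9 N.
- **Turntable:** I turned it by its posts with closed fingers and held it still at four sides, about 0.75 to 1.4 s each.
- **Stacking:** I gripped the cup at 55.9 mm and set it mouth-down on the grey twin. I released it once the force showed contact, then drew clear.

**Last checks:**
- **Squareness to the lamp:** the wrist view put the fourth side 0.2° from square. The fit at station 2 gave about 4° (noisy), within the 9.7° allowed. I judged stations 1 and 3 from the tool's angle, not a separate picture.
- **Stack:** before lowering, cup and twin differed by about 1 mm sideways (after the planned shift) and under 1° in yaw. The final picture shows the flanges coincident, but I did not re-measure them after release.
- **Surroundings:** the lever is still over, and the bystanders I could see had not visibly moved. The gripper is clear and reads near-zero force.

**Disagreement:** the scene and side cameras placed things 1 to 2 px (about 4 mm) lower than the stated heights. Positions across the bench still agreed with the wrist camera to about 2 mm.

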